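# Load the wash carrier and hold it level

### The arm

A 7-joint arm with a two-finger parallel gripper is mounted at the origin on the work surface. World frame = base frame: x ahead of the robot, y to its left, z up, the work surface at z = 0. Lengths are in m, angles in rad, forces in N, time in s.
With the tool pointing down it reaches from about 0.35 to 0.9 m from the base axis. Payload 19.9 kg.
Tool frame: the origin (TCP) lies between the finger pads, 19 mm behind the fingertips; this is the grasp point; z points along the fingers, y is the line along which they close (so a half turn about z gives the same grasp; the last joint's range is limited). The gripper opens to 94 mm and grips with 3 to 60 N. Pads are 16 mm wide; open, the fingers measure 119 mm over their backs; the gripper's body (75 mm by 177 mm) begins 78 mm behind the grasp point.
Start: joints at [1.2, 0.417, -0.01, 1.614, 0.005, 1.111, -0.053], TCP at [0.202, -0.591, 0.224] pointing down, gripper open.
Joint ranges: [-2.81, 2.81], [-0.39, 2.02], [-1.27, 1.25], [0.06, 2.57], [-1.19, 4.33], [0.19, 2], [-2.82, 2.82]. Speed limits (rad/s): [1.89, 1.89, 2.39, 2.39, 3.01, 3.01, 3.01].

### API

Orientations are given as a 3x3 rotation matrix whose columns are the frame's x, y, z axes.
In Python, from rig import robot gives the robot as it stands. Calls block until the motion is done:
- robot.move_ptp(position, orientation): joint-space move of the TCP to a pose.
- robot.move_linear(position, velocity=0.15, frame=None, threshold=None): straight line of the TCP; frame=None keeps the orientation; velocity is the mean speed in m/s. With threshold (N) it stops when the force on the tool has changed by that much, and returns True; else False.
- robot.goto_joints(angles): joint-space move.
- robot.gripper_to(opening): finger opening in m; the grip force is fixed at half the most; returns when the fingers have stopped.
- robot.pause(seconds).
- robot.ik(position, orientation): joint angles nearest the present ones, or None.
- robot.get_state(): the state.
- robot.grab_frame(name): name is "side" or "top" or "wrist"; returns the picture (400x640x3 uint8, red, green, blue); there is no depth.
- robot.camera_info(name): a dict with "fx", "fy", "cx", "cy" (pixels), "rvec" (rotation vector, rad) and "tvec" (3), from world to camera coordinates, as OpenCV has them. Camera axes: x right, y down, z forward; pixel columns grow to the right and rows downward; lengths in m; the calibration is good to about 2 mm. A picture is of the moment at which its call begins: read the wrist's pose just before it. camera_info takes no time and is no camera call; for the wrist camera it gives the pose at the moment of the call.
A pose or a line that the arm cannot do raises robot.PlanningError and nothing moves.
- robot.sign_off(): hands the job in; it is judged then, once.
The state is a dict: "time": time; "qpos": joint angles; "joint_vel": joint speeds; "effort": joint torques, N m; "ee_pos": TCP position; "tool_rot": TCP orientation; "force": force on the tool from outside, world axes, zero at the start; "moment": the same for the moment, N m; "opening": finger opening in m; "grasp_force": force on a finger pad.
Only numpy, scipy, OpenCV 4.12 (cv2) and the standard library are available. Lean on these libraries where they do the work, as an engineer would, in place of code of your own. Each camera call takes 0.05 s, during which the arm holds its last target. There are 200 camera calls.

### The job

Put the middle-sized of the three brass sleeves all the way down over the steel post of the aluminium wash carrier and let go of it, then take the carrier by its red handle and lift it straight up out of the blue drip tray to at least 12 cm above the white board, without tipping it. Finish while still holding it there, level and steady with the sleeve on its post, ready for the ultrasonic bath; leave the other two sleeves and everything else on the bench where they are.

Things in the scene. Friction and masses are not known exactly. Their poses are not given: they have to be found in the camera images.
- carrier: Loose wash carrier, 0.5 kg: aluminium plate 110 (x) x 260 (y) x 8 mm in the blue tray; origin at the centre of its underside, z up. Central stem with a red grip bar 64 (x) x 14 (y) x 16 mm, bar centre 107 mm up. Steel post at y = -85 mm; fixed black lamp socket (48 mm across, top 48 mm up) at y = +85 mm. Loaded, it balances near its handle. Starts at z = 14 mm, yaw within 0.5 rad of 0.
- handle (a point): Centre of the carrier's red grip bar. Pinch the bar across its 14 mm width (along carrier y); nothing else is within 60 mm of it at its height.
- post_foot (a point): Foot of the steel post, on the upper face of the carrier plate. The post is 16 mm in diameter and rises 44 mm above this point; its last 8 mm taper to 9 mm diameter. A sleeve fully down has its underside centre here, within 3 mm.
- sleeve_medium: The middle-sized brass sleeve, the one to use: loose upright tube 38 mm outside, 22 mm bore, 30 mm high, 0.19 kg; origin at the centre of its underside. The three sleeves differ only in size, stand on the white board on the robot's right, and any may be in any of three places.
- sleeve_small: Brass sleeve 28 mm outside, 12 mm bore (too small for the post), 30 mm high; loose, leave it alone. Origin at the centre of its underside.
- sleeve_large: Brass sleeve 48 mm outside, 32 mm bore (too wide for the post), 30 mm high; loose, leave it alone. Origin at the centre of its underside.
- tray: Blue plastic drip tray, fixed to the bench, 135 (x) x 285 (y) mm, walls 4 mm thick and 14 mm high, floor 4 mm; origin at the centre of its underside, on the white board (a fixed slab 510 x 1160 mm, its top at z = 10 mm). The carrier has about 8 mm of play in it each way.
- headlamp: Car headlamp lying on its back, black with a clear lens and an orange end, 130 (x) x 260 (y) x 87 mm, loose bystander at the far side of the board; origin at the centre of its underside.
- polish: Jar of polish, 64 mm across, 75 mm high, loose bystander; origin at the centre of its underside.
- detergent: Green bottle, 66 mm across, 190 mm high, loose bystander on the far right; origin at the centre of its underside.
- screwdriver: Screwdriver, 170 mm long, lying at the near right of the board, loose bystander; origin under its middle, handle towards its -x.
- tape: Yellow roll of tape lying flat, 90 mm outside, 22 mm high, loose bystander at the near left; origin at the centre of its underside.
Mind the look-alikes: they are no part of the job. Leave any purple or turquoise look-alike of the sleeve_medium alone.

How it is judged:
By the outcome, as a careful person would: the job done as asked, in the order asked, and still so for the second after the job is handed in, while the arm keeps its last pose, push and grip.
It also fails if it takes over 54 s, if anything falls off the work surface, if the arm or the gripper's body presses on something with over 40 N, if the wrist force passes 120 N, or if a joint passes its speed limit or range.

## Working session

There is one attempt and no reset: what is moved stays moved. The work goes in short steps, each a Python script; the robot and the scene stay as the last script left them, time stands still between calls to the robot, and variables do not carry over. Pictures are saved under pics/ and viewed, at most 12 in all, crops included, and the job is handed in when it is done.

```bash
mkdir -p pics; ls
cat > h.py <<'E'
import numpy as np, cv2
from rig import robot
def snap(n):
    ci=robot.camera_info(n); im=np.ascontiguousarray(robot.grab_frame(n)); return im,ci
def save(im,p): cv2.imwrite('pics/'+p,im[:,:,::-1])
def cast(ci,uv,z):
    R=cv2.Rodrigues(np.array(ci['rvec'],float))[0]; t=np.array(ci['tvec'],float).ravel()
    c=-R.T@t; d=R.T@np.array([(uv[0]-ci['cx'])/ci['fx'],(uv[1]-ci['cy'])/ci['fy'],1.])
    return c+d*(z-c[2])/d[2]
def proj(ci,p):
    R=cv2.Rodrigues(np.array(ci['rvec'],float))[0]; q=R@np.array(p,float)+np.array(ci['tvec'],float).ravel()
    return np.array([ci['fx']*q[0]/q[2]+ci['cx'],ci['fy']*q[1]/q[2]+ci['cy']])
def down(a): # tool x at yaw a, pointing down
    c,s=np.cos(a),np.sin(a); return np.array([[c,s,0],[s,-c,0],[0,0,-1.]])
E
python3 - <<'E'
from h import *
for n in("top","side"):
    im,ci=snap(n); save(im,n+'0.png'); print(n,{k:np.round(v,3).tolist() for k,v in ci.items()})
    R=cv2.Rodrigues(np.array(ci['rvec'],float))[0]; print(-R.T@np.array(ci['tvec']).ravel())
s=robot.get_state(); print(s['time'],s['tool_rot'],s['opening'],s['force'])
E
```

```text
pics
top {'fx': 416.26, 'fy': 416.26, 'cx': 324.231, 'cy': 200.17, 'rvec': [2.158, -2.195, 0.114], 'tvec': [0.016, 0.559, 1.28]}
[0.43487897 0.01980635 1.32766001]
side {'fx': 470.887, 'fy': 470.887, 'cx': 312.047, 'cy': 204.7, 'rvec': [2.35, -0.537, 0.189], 'tvec': [-0.489, 0.244, 1.245]}
[ 0.17250131 -0.81098079  1.07728716]
0.1 [[ 9.46105063e-01  3.23859573e-01 -4.31895321e-04]
 [ 3.23859852e-01 -9.46104520e-01  1.01699418e-03]
 [-7.92548128e-05 -1.10205690e-03 -9.99999390e-01]] 0.09402245349957056 [-0.33756914  0.83382789 -0.33211206]
```

View pics/top0.png

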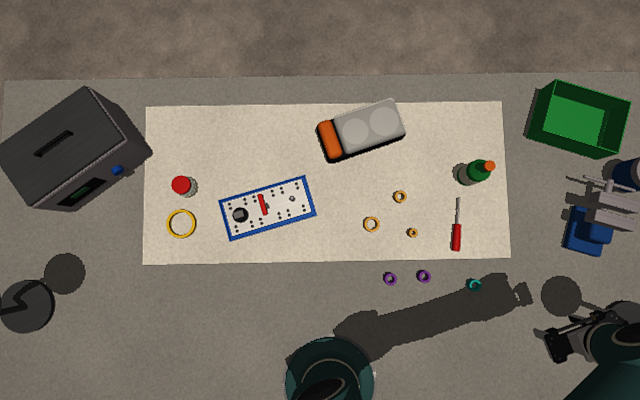

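View pics/side0.png

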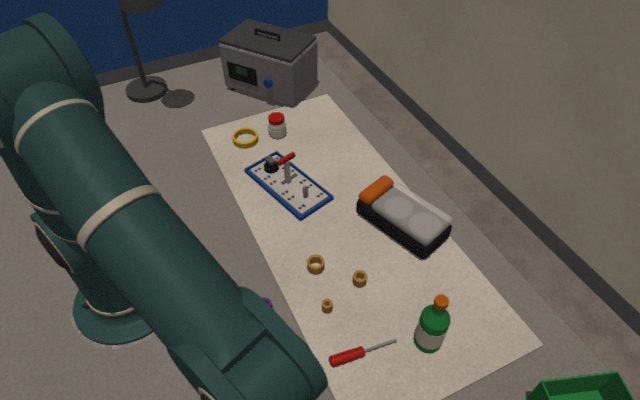

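The brass candidates in the top picture are (371,224), the largest, (399,196), the middle one, and (412,232), the smallest. The purple rings at (390,278) and (424,276) and the turquoise one at (474,285) are look-alikes. The carrier has its post near (292,198), red bar at (263,205) and socket at (240,214).

Next I'll measure these and check the choice in a close crop.

Run:
```python
from h import *
im=cv2.imread('pics/top0.png')[:,:,::-1].copy(); ci=robot.camera_info('top')
hsv=cv2.cvtColor(im,cv2.COLOR_RGB2HSV)
def blobs(m,amin):
    return [c for c in cv2.findContours(m,cv2.RETR_EXTERNAL,cv2.CHAIN_APPROX_NONE)[0] if cv2.contourArea(c)>amin]
m=cv2.inRange(hsv,(10,90,60),(28,255,255)); m[:, :330]=0;m[:,450:]=0;m[:185]=0
for c in blobs(m,20):
    (u,v),r=cv2.minEnclosingCircle(c); A=cv2.contourArea(c); print('brass',np.round([u,v,r,A],1),cast(ci,(u,v),.035).round(4),'dia mm',2*r*1.29/416*1000)
m=cv2.inRange(hsv,(100,120,60),(125,255,255)); m[:,:200]=0;m[:,330:]=0;m[:160]=0;m[250:]=0
c=max(blobs(m,50),key=cv2.contourArea); b=cv2.boxPoints(cv2.minAreaRect(c)); P=np.array([cast(ci,p,.024) for p in b]); print('tray',P.round(4),P.mean(0),[np.linalg.norm(P[i]-P[i-1]) for i in range(4)])
m=cv2.inRange(hsv,(0,130,80),(8,255,255))|cv2.inRange(hsv,(172,130,80),(180,255,255)); m[:,:220]=0;m[:,320:]=0
c=max(blobs(m,10),key=cv2.contourArea);b=cv2.minAreaRect(c);Q=np.array([cast(ci,p,.129) for p in cv2.boxPoints(b)]);print('bar',b[0],Q.round(4),cast(ci,b[0],.129))
k=cv2.resize(im[165:255,205:465],None,fx=3,fy=3,interpolation=cv2.INTER_CUBIC); save(k,'crop1.png')
```

```text
brass [412.  232.5   5.2  54. ] [ 0.4534 -0.2638  0.035 ] dia mm 32.375610447846924
brass [371.5 223.5   7.9 173.5] [ 0.4835 -0.1388  0.035 ] dia mm 49.031127141072204
brass [400.  195.9   6.3 104.5] [ 0.5683 -0.2306  0.035 ] dia mm 39.23524459967247
tray [[0.5651 0.3428 0.024 ]
 [0.6429 0.0693 0.024 ]
 [0.5135 0.033  0.024 ]
 [0.4374 0.3043 0.024 ]] [0.53973498 0.18734893 0.024     ] [np.float64(0.13334439546272736), np.float64(0.2843262459931018), np.float64(0.13435631781007362), np.float64(0.2817612493768548)]
bar (262.0, 203.99996948242188) [[0.5699 0.2024 0.129 ]
 [0.5734 0.1894 0.129 ]
 [0.5134 0.1727 0.129 ]
 [0.5099 0.1856 0.129 ]] [0.54157918 0.18750383 0.129     ]
```

View pics/crop1.png

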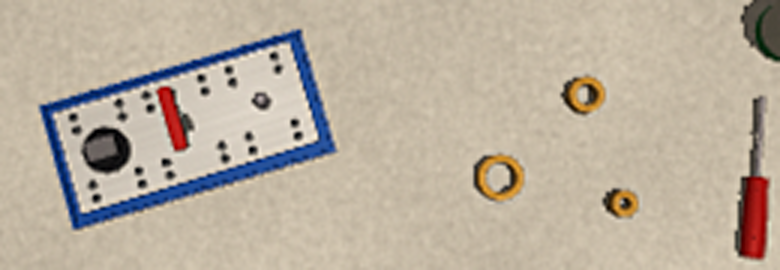

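The measured outside diameters are about 32, 49 and 39 mm. That makes the sleeve at (400,196), around (0.568,-0.231), the medium one, and the crop confirms it. The tray measures 134 x 283 mm with a yaw of about 0.275, which fits the sizes given. I'll move over the sleeve and look with the wrist camera.

Run:
```python
from h import *
y0=.275
for a in (y0-np.pi/2,y0+np.pi/2):
    for p in ([.568,-.231,.18],[.565,.106,.07],[.5416,.1875,.12],[.5416,.1875,.3]):
        q=robot.ik(p,down(a)); print(round(a,2),p,None if q is None else np.round(q,2))
a=y0-np.pi/2
if robot.ik([.568,-.231,.18],down(a)) is None: a+=np.pi
robot.move_ptp([.568,-.231,.18],down(a))
im,ci=snap('wrist'); save(im,'w1.png'); s=robot.get_state(); print(s['time'],s['ee_pos'],s['force'],a); 
print({k:np.round(v,3).tolist() for k,v in ci.items()}, proj(ci,[.568,-.231,.04]))
```

```text
-1.3 [0.568, -0.231, 0.18] [ 0.3   0.44  0.04  1.69 -0.02  1.01 -2.51]
-1.3 [0.565, 0.106, 0.07] [-1.    0.83  1.08  1.88 -0.88  1.   -2.38]
-1.3 [0.5416, 0.1875, 0.12] [ 0.4   0.72 -1.09  1.81  0.72  1.07  2.45]
-1.3 [0.5416, 0.1875, 0.3] [ 0.42  0.45 -1.08  1.63  0.41  1.31  2.69]
1.85 [0.568, -0.231, 0.18] [ 0.72  0.49 -0.51  1.67  0.27  1.05  0.4 ]
1.85 [0.565, 0.106, 0.07] [ 0.28  0.62 -0.68  1.84  0.5   0.86 -0.37]
1.85 [0.5416, 0.1875, 0.12] [ 0.37  0.68 -1.03  1.81  0.68  1.05 -0.65]
1.85 [0.5416, 0.1875, 0.3] [ 0.41  0.44 -1.06  1.63  0.4   1.31 -0.44]
2.3417 [ 0.56772625 -0.2317195   0.18005076] [0.64955715 1.19024507 0.41193199] -1.2957963267948966
{'fx': 290.678, 'fy': 290.678, 'cx': 320.487, 'cy': 202.323, 'rvec': [-0.422, 3.062, 0.35], 'tvec': [0.484, 0.353, 0.431]} [319.91718226 198.41108012]
```

View pics/w1.png

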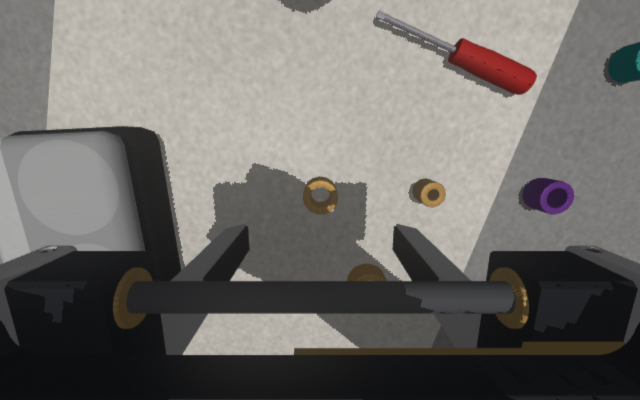

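The wrist picture shows the medium sleeve at (321,195), within 4 px of the predicted (320,198), with the small one at (430,194) and the large one partly hidden behind the gripper at (366,275). The half-turned yaw (1.85) suits the joints better, so I'll turn there and measure from that side too.

```bash
cat >> h.py <<'E'
def brass(im,ci,guess,z=.025,rad=45):
    hsv=cv2.cvtColor(im,cv2.COLOR_RGB2HSV); m=cv2.inRange(hsv,(8,80,30),(30,255,255))
    g=proj(ci,guess); w=np.zeros_like(m); cv2.circle(w,tuple(int(x) for x in g),rad,255,-1); m&=w
    m=cv2.morphologyEx(m,cv2.MORPH_CLOSE,np.ones((3,3)))
    c=max(cv2.findContours(m,cv2.RETR_EXTERNAL,cv2.CHAIN_APPROX_NONE)[0],key=cv2.contourArea)
    x,y,bw,bh=cv2.boundingRect(c); uv=(x+bw/2-.5,y+bh/2-.5)
    return cast(ci,uv,z),uv,(bw,bh),c
E
python3 - <<'E'
from h import *
from rig import robot
g=[.568,-.231,.025]
im,_=cv2.imread('pics/w1.png')[:,:,::-1].copy(),0; ci=robot.camera_info('wrist'); print(brass(im,ci,g)[:3])
a=.275+np.pi/2
robot.move_ptp([.568,-.231,.16],down(a))
robot.gripper_to(.062)
im,ci=snap('wrist'); save(im,'w2.png'); print(brass(im,ci,g)[:3])
s=robot.get_state(); print(s['time'],s['ee_pos'],s['qpos'])
R=cv2.Rodrigues(np.array(ci['rvec'],float))[0]; print('cam',-R.T@np.array(ci['tvec']).ravel())
for p in ([.568,-.231,.034],[.568,-.231,.18],[.565,.106,.15],[.565,.106,.045]):
    q=robot.ik(p,down(a)); print(p,None if q is None else np.round(q,2))
for b in (.275,.275+np.pi):
    q=robot.ik([.5416,.1875,.12],down(b)); print(b,None if q is None else np.round(q,2))
E
```

```text
(array([ 0.56810202, -0.23160122,  0.025     ]), (320.0, 195.0), (35, 37))
(array([ 0.56876745, -0.23252073,  0.025     ]), (321.0, 201.0), (37, 41))
5.375 [ 0.56798655 -0.23102131  0.15999643] [ 1.07816001  0.72108811 -1.08598582  1.67903255  0.68604576  1.17343288
  0.08705603]
cam [ 0.54994321 -0.16786535  0.32001707]
[0.568, -0.231, 0.034] [ 1.    0.86 -0.95  1.75  0.83  0.99 -0.01]
[0.568, -0.231, 0.18] [ 1.09  0.7  -1.1   1.66  0.66  1.2   0.1 ]
[0.565, 0.106, 0.15] [ 0.55  0.67 -1.1   1.78  0.66  1.11 -0.5 ]
[0.565, 0.106, 0.045] [ 0.47  0.79 -0.97  1.84  0.8   0.95 -0.59]
0.275 [ 0.19  0.56 -0.76  1.82  0.47  0.95 -2.07]
3.416592653589793 [ 0.46  0.81 -1.22  1.81  0.84  1.16  0.8 ]
```

View pics/w2.png

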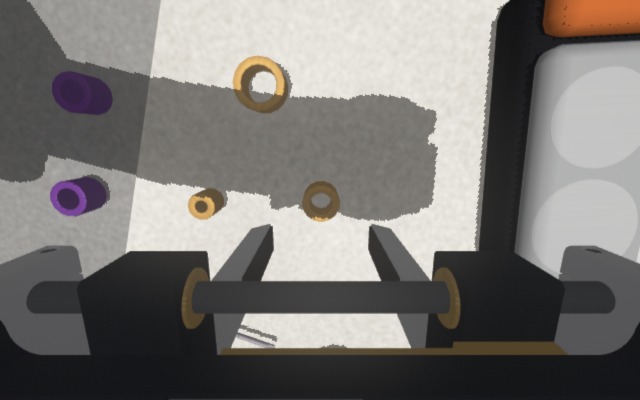

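The sleeve is at (321,201), its position agrees within about 1 mm between the two views, and the fingers straddle it. I'll grasp it and carry it to above the post.

Run:
```python
from h import *
a=.275+np.pi/2
robot.move_linear([.5685,-.232,.06],velocity=.12)
print(robot.move_linear([.5685,-.232,.034],velocity=.05,threshold=8))
robot.gripper_to(.03); s=robot.get_state(); print(s['opening'],s['grasp_force'],s['ee_pos'],s['force'])
robot.move_linear([.5685,-.232,.15],velocity=.15)
robot.move_ptp([.5647,.1057,.17],down(a)); robot.pause(.2)
im,ci=snap('wrist'); save(im,'w3.png'); s=robot.get_state(); print(s['time'],s['opening'],s['ee_pos'],s['force'],np.round(s['qpos'],2)); 
print('post top',proj(ci,[.5647,.1057,.066]),'sleeve top',proj(ci,s['ee_pos']+np.array([0,0,.006])))
im,ci=snap('top'); save(cv2.resize(im[150:260,190:340],None,fx=4,fy=4),'t3.png')
```

```text
False
0.038006295422420434 30.0004443526268 [ 0.56853812 -0.23207469  0.03413432] [-0.45578836 -0.03874096  2.38126281]
9.9833 0.03799919302167957 [0.56491078 0.10485121 0.16989211] [-0.7364284  -0.25610112 -2.8470465 ] [ 0.57  0.65 -1.12  1.77  0.64  1.14 -0.48]
post top [320.76222967 205.4997188 ] sleeve top [320.88374054 253.06082827]
```

View pics/w3.png

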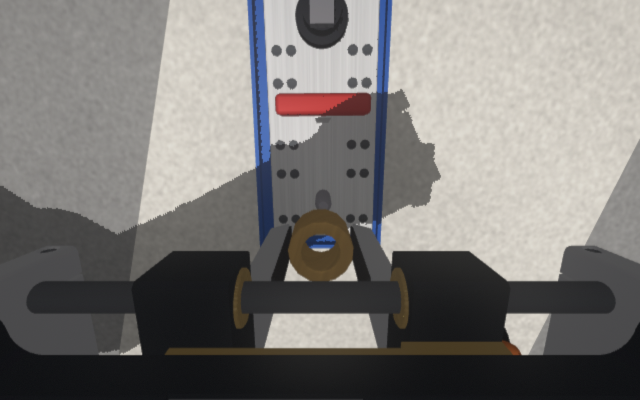

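The sleeve is held (opening 38.0 mm, as it should be). The post shows at (323,200), partly hidden by the sleeve at (321,245), and the bar is at (323,104). I'll back off along carrier −y to see the post clear and measure the bar and the post.

Run:
```python
from h import *
s=robot.get_state(); d=np.array([np.sin(.275),-np.cos(.275),0])
robot.move_linear(s['ee_pos']+.05*d,velocity=.15); robot.pause(.3)
im,ci=snap('wrist'); s=robot.get_state(); print(s['time'],s['ee_pos'])
hsv=cv2.cvtColor(im,cv2.COLOR_RGB2HSV)
m=cv2.inRange(hsv,(0,130,40),(8,255,255))|cv2.inRange(hsv,(172,130,40),(180,255,255)); m[220:]=0
c=max(cv2.findContours(m,cv2.RETR_EXTERNAL,cv2.CHAIN_APPROX_NONE)[0],key=cv2.contourArea); b=cv2.minAreaRect(c); P=np.array([cast(ci,p,.129) for p in cv2.boxPoints(b)])
print('bar',b,P.mean(0).round(4)); e=max([P[1]-P[0],P[2]-P[1]],key=np.linalg.norm); e*=np.sign(e[0]); y=np.arctan2(e[1],e[0]); print('len',np.linalg.norm(e),'yaw',y,'post',P.mean(0)+.085*np.array([np.sin(y),-np.cos(y),0]))
R=cv2.Rodrigues(np.array(ci['rvec'],float))[0]; print('cam',-R.T@np.array(ci['tvec']).ravel())
g=proj(ci,[.5647,.1057,.066]);f=proj(ci,[.5647,.1057,.022]); print('pred tip',g,'foot',f)
x,y=int(g[0])-50,int(g[1])-45; save(cv2.resize(im[y:y+90,x:x+100],None,fx=6,fy=6,interpolation=cv2.INTER_CUBIC),'w4.png'); print('crop origin',x,y)
save(im,'w4full.png')
```

```text
10.875 [0.57836622 0.0574042  0.16997893]
bar ((323.0, 23.0), (100.0, 26.0), -0.0) [0.5434 0.1859 0.129 ]
len 0.06152123428636281 yaw 0.27566828138139204 post [0.56654107 0.10413256 0.129     ]
cam [0.56018808 0.12062695 0.33001466]
pred tip [320.71879668 152.43627148] foot [320.67452565 149.91575737]
crop origin 270 107
```

View pics/w4.png

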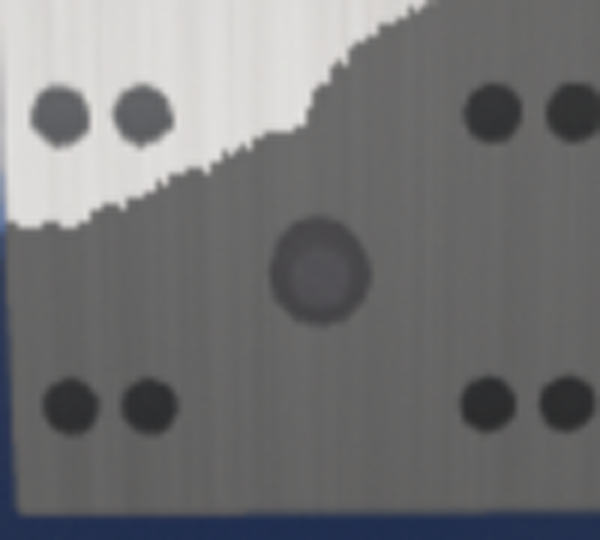

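The post is seen nearly end-on at crop (321,271), which is pixel (323,152), against a predicted (321,152). I'll compute its position and the sleeve's offset in the hand.

Run:
```python
from h import *
im=cv2.imread('pics/w4full.png')[:,:,::-1].copy(); ci=robot.camera_info('wrist'); s=robot.get_state(); T=s['ee_pos']
print('post tip',cast(ci,(323.2,152.),.066),'blob',cast(ci,(322.9,151.7),.05))
_,uv,bb,c=brass(im,ci,T,rad=60); print('sleeve seen',uv,bb,cv2.boundingRect(c))
t=np.linspace(0,2*np.pi,60)
pts=np.array([proj(ci,T+np.array([.019*np.cos(k),.019*np.sin(k),z])) for z in(.006,-.024) for k in t]); lo,hi=pts.min(0),pts.max(0); print('pred',(lo+hi)/2,hi-lo,lo)
d=np.array([np.sin(.275),-np.cos(.275),0]); print('px per mm along d',(proj(ci,T+.01*d)-proj(ci,T))/10,'cx',(proj(ci,T+[.01*np.cos(.275),.01*np.sin(.275),0])-proj(ci,T))/10)
# bore: inner dark ellipse; rim top outer edge rows in centre column
hsv=cv2.cvtColor(im,cv2.COLOR_RGB2HSV); print([(r,hsv[r,321].tolist()) for r in range(204,290,2)])
```

```text
post tip [0.56677514 0.10655343 0.066     ] blob [0.56681996 0.10590061 0.05      ]
sleeve seen (320.5, 244.5) (66, 72) (288, 209, 66, 72)
pred [320.92545971 245.93407329] [66.99828693 75.93377641] [287.42631624 207.96718508]
px per mm along d [-1.19149692e-03  1.57455427e+00] cx [1.70240750e+00 4.43118542e-04]
[(204, [111, 139, 77]), (206, [10, 8, 96]), (208, [20, 23, 99]), (210, [18, 111, 78]), (212, [18, 123, 79]), (214, [18, 123, 79]), (216, [18, 124, 78]), (218, [18, 121, 78]), (220, [18, 124, 80]), (222, [18, 125, 88]), (224, [18, 129, 95]), (226, [18, 125, 92]), (228, [18, 126, 91]), (230, [18, 127, 90]), (232, [18, 123, 91]), (234, [19, 41, 157]), (236, [18, 17, 197]), (238, [19, 18, 198]), (240, [21, 16, 203]), (242, [21, 16, 208]), (244, [19, 17, 207]), (246, [18, 17, 200]), (248, [18, 17, 193]), (250, [17, 19, 192]), (252, [17, 74, 97]), (254, [19, 123, 77]), (256, [19, 123, 77]), (258, [18, 124, 78]), (260, [18, 124, 78]), (262, [18, 124, 78]), (264, [18, 123, 79]), (266, [18, 123, 79]), (268, [18, 123, 79]), (270, [18, 124, 84]), (272, [18, 129, 97]), (274, [18, 127, 92]), (276, [18, 126, 91]), (278, [17, 123, 89]), (280, [18, 113, 81]), (282, [0, 6, 46]), (284, [0, 0, 46]), (286, [0, 0, 47]), (288, [0, 0, 47])]
```

The sleeve sits within 1 mm of the TCP, and the post is at (0.5667, 0.1062). I'll lower the sleeve onto it under force guard.

Run:
```python
from h import *
p=np.array([.5667,.1062,0]); a=.275+np.pi/2
robot.move_linear(p+[0,0,.13],velocity=.15); robot.move_linear(p+[0,0,.096],velocity=.1)
hit=robot.move_linear(p+[0,0,.0455],velocity=.04,threshold=8)
s=robot.get_state(); print(hit,s['time'],s['ee_pos'],s['force'],s['moment'],s['opening'])
im,ci=snap('wrist'); save(im,'w5.png')
```

```text
True 13.1417 [0.56657989 0.10620321 0.04607318] [-1.13448086 -1.18238421  7.79801652] [-0.2552103   0.18541627 -0.01628876] 0.037695430785390935
```

View pics/w5.png

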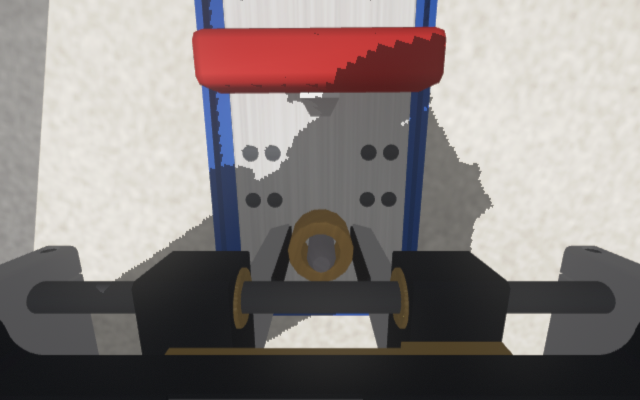

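The hand stopped at TCP z = 0.0461, so the sleeve underside is at 0.022, the plate's upper face. The post is visible inside the bore at (320,248). I'll release, go up and check, then measure the bar from above.

Run:
```python
from h import *
robot.gripper_to(.056); s=robot.get_state(); p=s['ee_pos']
robot.move_linear(p+[0,0,.07],velocity=.1); robot.move_linear(p+[0,0,.19],velocity=.2)
yw=.2757; hb=np.array([.5667,.1062,0])+.085*np.array([-np.sin(yw),np.cos(yw),0]); print('bar exp',hb)
for b in (yw,yw+np.pi):
    for z in(.26,.124,.30):
        q=robot.ik([hb[0],hb[1],z],down(b)); print(b,z,None if q is None else np.round(q,2))
robot.gripper_to(.06)
b=yw if robot.ik([hb[0],hb[1],.124],down(yw)) is not None else yw+np.pi
robot.move_ptp([hb[0],hb[1],.26],down(b)); robot.pause(.2)
im,ci=snap('wrist'); s=robot.get_state(); print(s['time'],s['ee_pos'],s['opening'],np.round(s['qpos'],2),s['force'])
hsv=cv2.cvtColor(im,cv2.COLOR_RGB2HSV)
m=cv2.inRange(hsv,(0,130,40),(8,255,255))|cv2.inRange(hsv,(172,130,40),(180,255,255))
for c in cv2.findContours(m,cv2.RETR_EXTERNAL,cv2.CHAIN_APPROX_NONE)[0]:
    if cv2.contourArea(c)>200:
        r=cv2.minAreaRect(c); P=np.array([cast(ci,q,.129) for q in cv2.boxPoints(r)]); print(r,P.round(4).tolist(),P.mean(0).round(4))
save(im,'w6.png')
```

```text
bar exp [0.54356125 0.18798996 0.        ]
0.2757 0.26 [ 0.26  0.41 -0.83  1.68  0.32  1.2  -1.95]
0.2757 0.124 [ 0.17  0.55 -0.73  1.81  0.44  0.95 -2.04]
0.2757 0.3 [ 0.28  0.37 -0.86  1.63  0.29  1.28 -1.93]
3.417292653589793 0.26 [ 0.41  0.5  -1.08  1.67  0.46  1.25  1.08]
3.417292653589793 0.124 [ 0.39  0.71 -1.09  1.8   0.71  1.08  0.89]
3.417292653589793 0.3 [ 0.42  0.46 -1.08  1.62  0.41  1.32  1.12]
17.2667 [0.54362691 0.18778798 0.25991055] 0.059998468018370964 [ 0.26  0.41 -0.83  1.68  0.32  1.2  -1.95] [-0.27738102  0.00447667 -0.29700771]
((320.9999694824219, 198.49998474121094), (11.999998092651367, 58.99999237060547), 0.0) [[0.5128, 0.1854, 0.129], [0.5724, 0.202, 0.129], [0.5757, 0.1904, 0.129], [0.5162, 0.1733, 0.129]] [0.5443 0.1878 0.129 ]
((114.0, 69.5), (55.0, 52.0), 90.0) [[0.6276, 0.4318, 0.129], [0.6405, 0.3862, 0.129], [0.593, 0.3798, 0.129], [0.5796, 0.4271, 0.129]] [0.6102 0.4062 0.129 ]
```

View pics/w6.png

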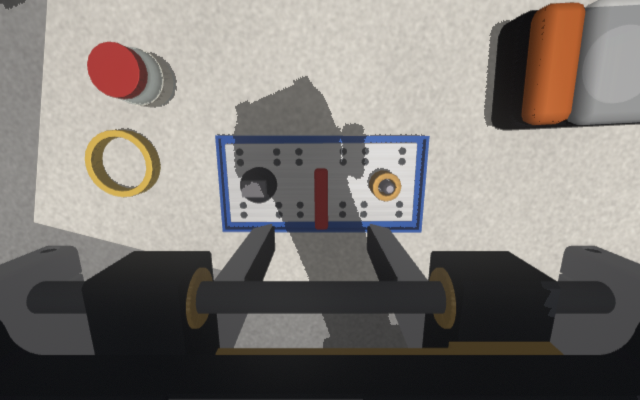

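The sleeve is on the post at (385,186). The bar is at (321,198), which puts its centre at (0.544, 0.188) and agrees with the expected point within 1 mm. Now I'll grip the bar and lift.

Run:
```python
from h import *
p=np.array([.5440,.1879,0])
robot.move_linear(p+[0,0,.15],velocity=.15); print(robot.move_linear(p+[0,0,.123],velocity=.05,threshold=8))
robot.gripper_to(.0); s=robot.get_state(); print(s['opening'],s['grasp_force'],s['ee_pos'],s['force'],s['moment']); p=s['ee_pos']
robot.move_linear(p+[0,0,.02],velocity=.03); s=robot.get_state(); print(s['force'],s['moment'],s['opening'])
robot.move_linear(p+[0,0,.155],velocity=.07); robot.pause(.5)
s=robot.get_state(); print(s['time'],s['ee_pos'],s['force'],s['moment'],s['opening'],s['grasp_force'])
im,ci=snap('side'); save(cv2.resize(im[60:260,180:380],None,fx=3,fy=3,interpolation=cv2.INTER_CUBIC),'s7.png')
im,ci=snap('wrist'); save(im,'w7.png')
```

```text
False
0.01544293084571151 29.999899864196777 [0.5440458  0.18779456 0.12302039] [ 1.20973122 -0.94952917  0.68006415] [-0.22148763  0.0266763   0.0441038 ]
[ 0.88770115  1.16505789 -7.07253142] [0.06419807 0.05637289 0.01195778] 0.015263866117669021
22.9917 [0.54401664 0.18778976 0.27800067] [-0.35641304  0.47117753 -7.20568051] [0.11386003 0.01757675 0.01336471] 0.015394497073538682 30.002879798412323
```

View pics/w7.png

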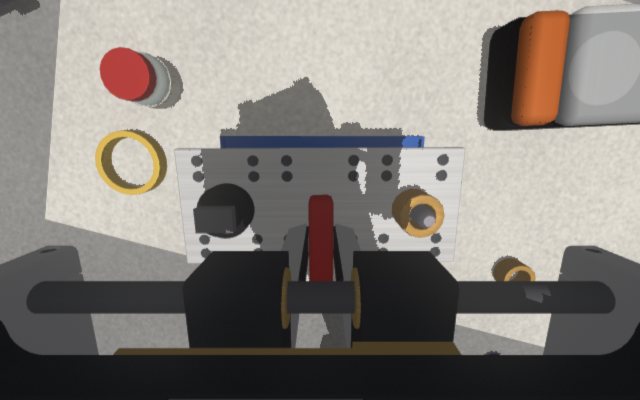

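View pics/s7.png

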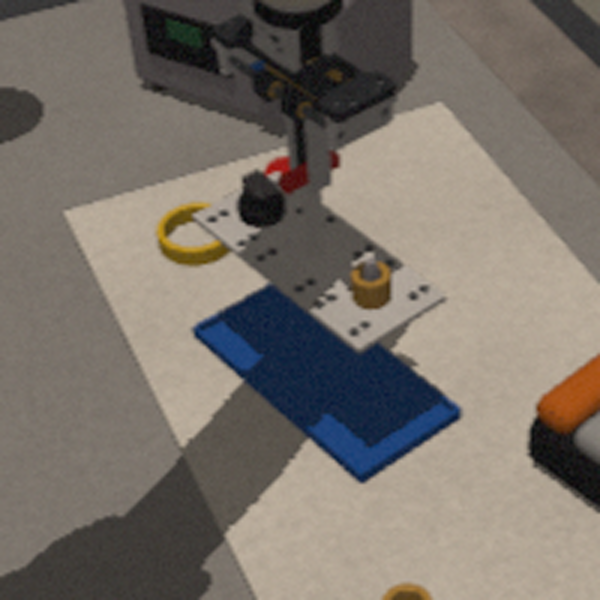

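The carrier is up, the sleeve is on the post at wrist (420,215), and the tray is empty. The scale reads 7.2 N, which matches carrier plus sleeve. I'll check the level by casting the plate's edges onto the expected plane.

Run:
```python
from h import *
ims=np.mean([snap('wrist')[0].astype(float) for _ in range(4)],0); ci=robot.camera_info('wrist'); s=robot.get_state()
g=cv2.GaussianBlur(ims.mean(2),(3,3),0); gx=np.gradient(g,axis=1)
def sub(v,lo,hi):
    k=lo+np.argmax(np.abs(v[lo:hi])); a,b,c=np.abs(v[k-1:k+2]); return k+.5*(a-c)/(a-2*b+c)
rows=[r for r in range(156,246,3)]
L=np.array([(sub(gx[r],168,196),r) for r in rows]); Rr=np.array([(sub(gx[r],448,472),r) for r in rows])
def rob(P):
    f=np.polyfit(P[:,1],P[:,0],1)
    for _ in range(4):
        e=np.abs(P[:,0]-np.polyval(f,P[:,1])); k=e<max(.4,2*np.median(e)); f=np.polyfit(P[k,1],P[k,0],1)
    return f,k.sum(),np.std(P[k,0]-np.polyval(f,P[k,1]))
l,r=rob(L),rob(Rr); print(l,r)
zt=.022+.155
ex,ey=s['tool_rot'][:,0],s['tool_rot'][:,1]; T=s['ee_pos']; print('tool',ex.round(3),ey.round(3))
for row in (150,200,250):
    A=cast(ci,(np.polyval(l[0],row),row),zt)-T; B=cast(ci,(np.polyval(r[0],row),row),zt)-T
    print(row,'x',(A@ex).round(4),'y ends',(A@ey).round(4),(B@ey).round(4),'width',np.linalg.norm(A-B).round(4))
```

```text
(array([-2.02659726e-02,  1.96719675e+02]), np.int64(21), np.float64(3.224117383504101)) (array([-1.07621345e-01,  4.79567860e+02]), np.int64(18), np.float64(0.19950437395941764))
tool [ 0.962  0.272 -0.   ] [ 0.272 -0.962  0.   ]
150 x 0.0519 y ends -0.1125 0.1262 width 0.2387
200 x 0.0066 y ends -0.1179 0.1263 width 0.2442
250 x -0.0425 y ends -0.1238 0.1264 width 0.2502
```

Run:
```python
from h import *
ims=np.mean([snap('wrist')[0].astype(float) for _ in range(4)],0); ci=robot.camera_info('wrist'); s=robot.get_state()
g=cv2.GaussianBlur(ims.mean(2),(3,3),0); gx=np.gradient(g,axis=1); gy=np.gradient(g,axis=0)
def sub(v,k0,w=5):
    k=k0-w+np.argmax(np.abs(v[k0-w:k0+w+1])); a,b,c=np.abs(v[k-1:k+2]); return k+.5*(a-c)/(a-2*b+c)
L=np.array([(sub(gx[r],round(177+(r-149)*11/113)),r) for r in range(153,258,3)]); R=np.array([(sub(gx[r],round(464-(r-149)*9/113)),r) for r in range(153,246,3)])
t=[sub(gy[:,c],149,4) for c in range(185,455,10)]; print('top rows',np.round(t,1))
print(np.round(L[:,0],1))
med=lambda P:(lambda f:np.polyfit(*(lambda k:(P[k,1],P[k,0]))(np.abs(P[:,0]-np.polyval(f,P[:,1]))<1),1))(np.polyfit(P[:,1],P[:,0],1))
l,r=med(L),med(R); ex,ey=s['tool_rot'][:,0],s['tool_rot'][:,1]; T=s['ee_pos']
for zt in(.177,.170):
  for row in (149,200,250):
    A=cast(ci,(np.polyval(l,row),row),zt)-T; B=cast(ci,(np.polyval(r,row),row),zt)-T
    print(zt,row,'x',(A@ex).round(4),(B@ex).round(4),'y',(A@ey).round(4),(B@ey).round(4),'width',np.linalg.norm(A-B).round(4))
cv2.imwrite('pics/top8.png',robot.grab_frame('top')[:,:,::-1])
```

```text
top rows [147.  147.  147.9 147.9 148.  147.8 147.8 147.8 147.8 147.7 147.3 147.3
 147.3 147.3 147.3 147.2 147.2 147.2 147.5 147.2 147.2 147.  148.1 147.9
 148.8 148.8 153.6]
[173.1 173.7 173.8 174.1 174.6 174.9 175.  176.2 175.8 176.1 176.9 176.9
 177.4 178.  178.1 178.7 181.1 178.9 179.  180.  182.2 180.9 180.9 181.2
 181.3 181.7 181.9 185.1 183.  183.2 183.9 186.2 186.4 184.7 186.4]
0.177 149 x 0.0528 0.0527 y -0.1311 0.1256 width 0.2567
0.177 200 x 0.0066 0.0065 y -0.1309 0.1269 width 0.2578
0.177 250 x -0.0425 -0.0427 y -0.1306 0.1284 width 0.259
0.17 149 x 0.0525 0.0524 y -0.1346 0.129 width 0.2636
0.17 200 x 0.005 0.0049 y -0.1343 0.1304 width 0.2647
0.17 250 x -0.0454 -0.0455 y -0.1341 0.1318 width 0.2659
```

The plate is level to about 1°, with edge width 257–259 mm against 260. It hangs about 15 cm above the board and is steady, so I'm handing it in.

Run:
```python
from h import *
s=robot.get_state(); print(s['time'],s['ee_pos'],s['opening'],s['grasp_force'],np.abs(s['joint_vel']).max()); print(robot.sign_off())
```

```text
23.5417 [0.54403979 0.18779227 0.27802029] 0.015395729498743765 30.00287890434265 0.0012513708555160334
the job is handed in; nothing more can be done
None
```

The job is handed in at 23.5 s: the medium sleeve is fully down on the post, and the carrier is held by its red handle about 15 cm above the board, level to about 1° and steady; I moved nothing else.

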